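# Pack two takeaway drink orders into their cup carriers

### The job

Pack the two takeaway orders from the drinks on the metal tray: the can, the carton and the lidded paper cup go in the four-cup carrier, the bottle and the jar in the two-cup carrier. Each drink stands upright in a pocket of its own (any pocket of that carrier), right down on the pocket's floor; keep the drinks upright on the way, set them down rather than drop them, and leave the milk pitcher, the shaker and the tumbler of straws where they stand.

Things in the scene. Friction and masses are not known exactly. Their poses are not given: they have to be found in the camera images.
- can_mid (a point): Slim aluminium drinks can with a grey band, upright, 53 mm diameter, 135 mm tall; this point is its centre, 67 mm above its base, z along its axis. It stands, like all five drinks, on the low metal drinks tray (floor 3 mm above the counter, 12 mm rim). Best held about 35 mm above this point, so that its top stays clear of the gripper (as for all the drinks).
- bottle_mid (a point): Small amber glass bottle with a black screw cap and a paper label, 52 mm diameter up to 84 mm above its base, then narrowing to the 36 mm cap, 112 mm tall; this point is its centre, 56 mm above its base, z up. Best held on its straight body about 18 mm above this point.
- carton_mid (a point): Off-white brick-shaped drink carton with a brown band, 52 mm along its x, 40 mm along its y, 120 mm tall; this point is its centre, 60 mm above its base, z up. Any turn about the vertical is fine in the pocket. Best held across the 40 mm side, about 25 mm above this point.
- jar_mid (a point): Squat glass dessert jar with a paper label and a brass-coloured metal lid, 60 mm diameter (the lid, its top 18 mm, is 61 mm), 90 mm tall; this point is its centre, 45 mm above its base, z up. Best held about 20 mm above this point.
- cup_mid (a point): Small white paper takeaway cup with a black lid, 45 mm wide at the base widening to 62 mm under the lid, 92 mm tall; the lid's upright skirt is 66 mm wide, from 74 to 88 mm above the base. This point is its centre, 46 mm above its base, z up. Best held by the lid's skirt, 35 mm above this point.
- carrier4: Square four-cup carrier of brown moulded fibre, 215 x 215 mm, 38 mm high (a 6 mm boss stands in its middle), fixed to the counter. Origin: centre of its underside on the counter. Four pockets, centred at x = +-50 mm, y = +-50 mm in its own axes. Each pocket is round, 83 mm wide at the mouth and 76 mm at its floor; the floor is 4 mm above the counter, so the pocket is 34 mm deep (too tight for fingers beside a drink: hold the drink above this depth). 
- carrier2: Oblong two-cup carrier of the same fibre, 215 mm along its x, 112 mm along its y, 38 mm high, fixed to the counter. Origin: centre of its underside on the counter. Two pockets, centred at x = +-50 mm, y = 0 in its own axes. Each pocket is round, 83 mm wide at the mouth and 76 mm at its floor; the floor is 4 mm above the counter, so the pocket is 34 mm deep (too tight for fingers beside a drink: hold the drink above this depth). 
- pitcher_mid (a point): Bystander: open steel milk pitcher with a side handle, 84 mm wide (handle to 72 mm from its axis), 95 mm tall; this point is on its axis at half height.
- shaker_mid (a point): Bystander: round steel cocoa shaker with a domed, pierced top, 68 mm wide, 100 mm tall; this point is its centre.
- tumbler_mid (a point): Bystander: clear tumbler, 74 mm wide and 110 mm tall, full of black straws that reach 180 mm above the counter; this point is on its axis, 55 mm up.
Mind the look-alikes: they are no part of the job. What is shaped like the part that bears can_mid but purple is not meant. Leave any red look-alike of the part that bears bottle_mid alone.

How it is judged:
By the outcome, as a careful person would: the job done as asked, in the order asked, and still so for the second after the job is handed in, with the robot touching nothing.
It also fails if it takes over 128 s, if anything falls off the work surface, if the arm or the gripper's body presses on something with over 40 N, if the wrist force passes 120 N, or if a joint passes its speed limit or range.

### The arm

A 7-joint arm with a two-finger parallel gripper is mounted at the origin on the work surface. World frame = base frame: x ahead of the robot, y to its left, z up, the work surface at z = 0. Lengths are in m, angles in rad, forces in N, time in s.
With the tool pointing down it reaches from about 0.425 to 0.925 m from the base axis. Payload 6.8 kg.
Tool frame: the origin (TCP) lies at the very end of the fingers, on their centre line; the grasp point (between the pads) lies 19 mm behind it; z points along the fingers, y is the line along which they close (so a half turn about z gives the same grasp; the last joint's range is limited). The gripper opens to 85 mm and grips with 20 to 120 N. Pads are 22 mm wide; open, the fingers measure 114 mm over their backs; the gripper's body (76 mm by 85 mm) begins 54 mm behind the grasp point. The pads swing forward as they close: fully open they stand 13 mm farther back than shut.
Start: joints at [0.998, 0.477, 0.022, 1.555, -0.011, 1.109, -0.083], TCP at [0.303, -0.603, 0.231] pointing down, gripper open.
Joint ranges: [-2.96, 2.96], [-0.34, 2.1], [-1.41, 1.46], [0.24, 2.44], [-1.37, 4.51], [0.17, 1.92], [-2.96, 2.96]. Speed limits (rad/s): [2.39, 2.39, 3.14, 3.14, 3.14, 3.14, 3.14].

### API

Orientations are given as a rotation vector (axis times angle).
In Python, from bench import get_obs, viewer, r gives the robot as it stands. The module is installed in compiled form; this text tells all that it offers.
- The arm moves only by the tool play_rows, never from a script. Its argument "commands" is a list that holds one entry, the list of rows, each a list of 5 numbers: the gripper's target within -1 to 1 (shut at 1, half-way at 0, fully open at -1), then the shift along the tool's x, y, z scaled (see below), then the turn about the tool's z scaled (see below). A call has 1 to 12 rows; each row is the pose to reach, as a shift and turn from the pose commanded when the call began, along the tool's axes at that moment; what a row does not reach only later rows make up. The controller multiplies each number of a shift by 0.2 m and each number of a turn by pi/2 rad. A row lasts 1/12 s, in which the tool goes at most 41.7 mm and 7.16 degrees, less where a joint would pass 70% of its speed; a pose out of reach is approached as far as the arm can. A call with a number of a shift or a turn outside -1 to 1 is refused whole. A call with a gripper value outside its range is refused whole. The fingers move at their own pace and stop on an object; "grip_force" is the grip in N (left out, the last holds). Time passes only in rows, so rows that repeat a pose let the fingers close. It gives the time, the measured TCP pose, the force, the opening and the grip force at its end, in the units of the state.
- get_obs(): the state, without advancing time (a new reading comes with each control period).
- viewer.grab_frame(name): name is "scene" or "top"; returns a dict with "pixels" (480x640x3 uint8, red, green, blue), "fovy" (degrees; the focal length in pixels is half the picture's height over the tangent of half this angle, whatever the lens; pixels are square), "cx", "cy" (the principal point, pixels), "world_to_cam" (4x4, takes a point from world to camera coordinates). Camera axes: x right, y up, looking along -z (the intrinsics and any distortion apply to the point x, -y, -z); pixel columns grow to the right and rows downward; lengths in m; the calibration is good to about 2 mm. A picture is of the moment at which its call begins. There is no depth.
- r.hand_in(): hands the job in; it is judged then, once.
Trained networks look in a picture, given as the dict that the camera call returned (one of the last four; its "shot" number tells which), for a name from the list of things; names that differ only in an ending like _2 or _b are one class to them, and where a whole thing is asked for, a point or a joint stands for the part that bears it (a point fixed in the world has none). Each returns a list of dicts, best first, with "score" (0 to 1); they miss things now and then, are a little off and sometimes report something else, mostly with a low value. They report only what shows in the picture. A call takes as long as a camera call. They do not tell look-alikes from the thing itself.
- viewer.trace(picture, thing): "pixels" (480x640 bool, what is visible of it) and "rect" ([left, top, right, bottom] in pixels, round what is visible of it).
The state is a dict: "clock": time; "joints": joint angles; "qvel": joint speeds; "tau": joint torques, N m; "tcp_pos": TCP position; "orientation": TCP orientation; "contact_force": force on the tool from outside, world axes, zero at the start; "moment": the same for the moment, N m; "grip_width": finger opening in m; "gripper_force": force on a finger pad.
Only numpy, scipy, OpenCV 4.12 (cv2) and the standard library are available. Lean on these libraries where they do the work, as an engineer would, in place of code of your own. Each camera call takes 0.05 s, during which the arm holds its last target. There are 200 camera calls.

## Working session

There is one attempt and no reset: what is moved stays moved. The work goes in short steps, Python scripts to look and compute and a tool call to move; the robot and the scene stay as the last step left them, time stands still between calls to the robot, and variables do not carry over. Pictures are saved under pics/ and viewed, at most 14 in all, crops included, and the job is handed in when it is done.

Besides the shell and the picture viewer there is one more tool, called after "Call:" in YAML: its name, and indented under it one key for each argument. play_rows: Moves the arm, as the interface text tells. Shifts and turns lie within -1 to 1; 1 stands for 0.2 m of shift or pi/2 rad of turn. Its arguments: {"type":"object","properties":{"commands":{"type":"array","items":{"type":"array","items":{"type":"array","items":{"type":"number","minimum":-1,"maximum":1}}}},"grip_force":{"type":"number"}},"required":["commands"]}

```bash
mkdir -p pics; cat > h.py <<'E'
import numpy as np, cv2
from bench import get_obs, viewer, r
def grab(n,save=None):
    p=viewer.grab_frame(n)
    if save: cv2.imwrite('pics/'+save+'.png',cv2.cvtColor(p['pixels'],cv2.COLOR_RGB2BGR))
    return p
def K(p):
    f=240/np.tan(np.radians(p['fovy'])/2); return f,p['cx'],p['cy']
def proj(p,X):
    X=np.atleast_2d(X); c=(np.c_[X,np.ones(len(X))]@np.array(p['world_to_cam']).T)[:,:3]
    f,cx,cy=K(p); return np.c_[cx+f*c[:,0]/-c[:,2],cy+f*c[:,1]/c[:,2]]
def atz(p,u,v,z):
    f,cx,cy=K(p); M=np.linalg.inv(np.array(p['world_to_cam']))
    d=M[:3,:3]@np.array([(u-cx)/f,-(v-cy)/f,-1]); o=M[:3,3]
    return o+d*(z-o[2])/d[2]
E
python3 - <<'E'
from h import *
np.set_printoptions(precision=4,suppress=True)
s=get_obs(); print(s)
for n in('top','scene'):
    p=grab(n,n+'0'); print(n,{k:v for k,v in p.items() if k!='pixels'})
    for t in 'can_mid bottle_mid carton_mid jar_mid cup_mid carrier4 carrier2 pitcher_mid shaker_mid tumbler_mid'.split():
        for d in viewer.trace(p,t)[:4]: print(t,round(d['score'],2),d['rect'])
E
```

```text
{'clock': 0.0, 'joints': array([ 0.9979,  0.4778,  0.0223,  1.5565, -0.0115,  1.1093, -0.0831]), 'qvel': array([ 0.002 ,  0.0015,  0.0002, -0.0006, -0.0012,  0.002 , -0.0007]), 'tau': array([  0.0004, -59.6451,   1.6084, -28.1199,   0.0125,   0.0092,
         0.    ]), 'tcp_pos': array([ 0.3023, -0.6028,  0.2303]), 'orientation': array([-3.0554, -0.7232,  0.0009]), 'contact_force': array([-0.8681, -0.0128,  0.007 ]), 'moment': array([ 0.0366, -0.0273,  0.0061]), 'gripper_force': 0.0, 'grip_width': 0.08550080431070156}
top {'fovy': 45.28789446877172, 'cx': 324.89071518732516, 'cy': 240.87420254207973, 'world_to_cam': array([[ 0.0077, -1.    ,  0.0014, -0.0107],
       [ 0.9809,  0.0079,  0.1945, -0.5889],
       [-0.1945, -0.0002,  0.9809, -1.2068],
       [ 0.    ,  0.    ,  0.    ,  1.    ]]), 'shot': 1}
can_mid 0.76 [366.3, 118.5, 397.0, 160.6]
can_mid 0.7 [330.5, 181.0, 361.2, 218.7]
can_mid 0.51 [278.1, 183.1, 304.1, 223.4]
bottle_mid 0.96 [275.8, 344.1, 298.7, 370.9]
bottle_mid 0.68 [331.8, 282.6, 358.2, 307.8]
bottle_mid 0.51 [122.5, 241.2, 225.2, 345.3]
bottle_mid 0.27 [304.0,
[... 931 characters left out ...]
2}
can_mid 0.76 [278.8, 227.6, 314.7, 314.2]
can_mid 0.7 [237.6, 293.5, 285.2, 389.3]
bottle_mid 0.81 [262.7, 180.4, 289.4, 245.5]
bottle_mid 0.77 [309.6, 141.5, 335.0, 202.2]
carton_mid 0.57 [352.8, 220.8, 392.9, 302.8]
carton_mid 0.34 [317.8, 179.4, 349.6, 233.6]
jar_mid 0.91 [317.4, 180.9, 353.8, 233.2]
cup_mid 0.87 [299.4, 210.9, 338.3, 270.5]
carrier4 0.76 [55.3, 194.9, 192.0, 286.0]
carrier4 0.59 [398.6, 172.7, 522.2, 230.4]
carrier2 0.76 [55.3, 194.9, 192.0, 286.0]
carrier2 0.59 [398.6, 172.7, 522.2, 230.4]
pitcher_mid 0.65 [466.9, 239.4, 536.1, 311.6]
shaker_mid 0.77 [190.5, 289.9, 238.5, 356.4]
shaker_mid 0.73 [297.7, 211.2, 338.3, 270.8]
tumbler_mid 0.87 [96.0, 242.4, 159.4, 358.1]
```

View pics/top0.png

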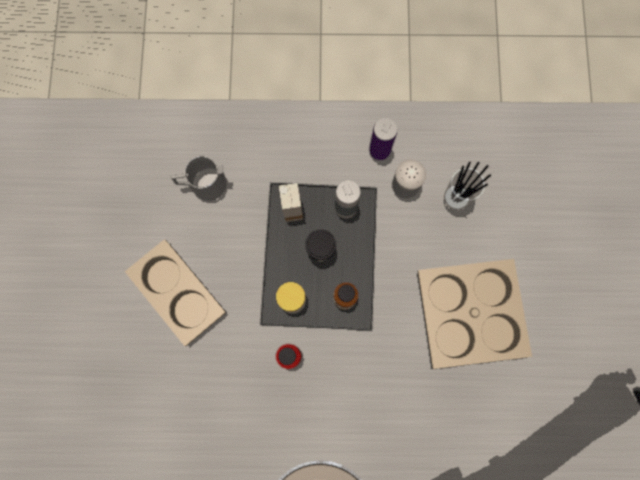

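View pics/scene0.png

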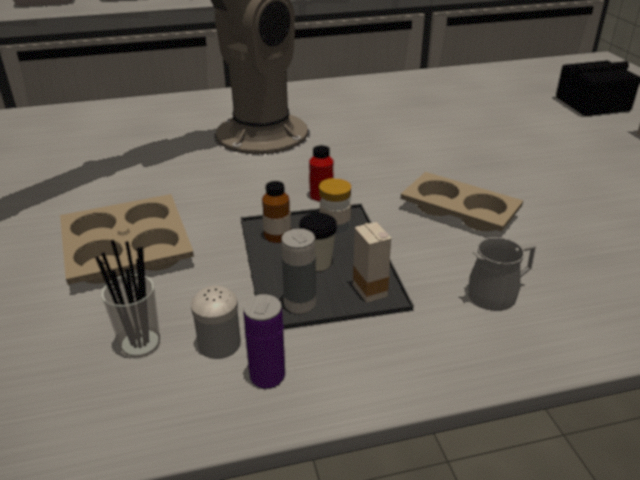

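Top view: the meant can is the grey-banded one on the tray (347,195), not the purple one off the tray (383,138). The bottle is the amber one on the tray (346,295), not the red one (289,356). The carton is at (291,202), the cup at (321,247), the jar at (291,297), carrier2 at left (176,293) and carrier4 at right (475,314). I'll fit the models to the masks and make one enlarged crop to confirm.

```bash
cat > fit.py <<'E'
from h import *
from scipy.optimize import minimize
np.set_printoptions(precision=4,suppress=True)
a=np.linspace(0,2*np.pi,40)
def circ(rad,z): return np.c_[rad*np.cos(a),rad*np.sin(a),0*a+z]
def box(x,y,z0,z1): return np.array([[i*x/2,j*y/2,k] for i in(1,-1) for j in(1,-1) for k in(z0,z1)])
t=.003
M={'can_mid':[circ(.0265,t),circ(.0265,t+.130),circ(.023,t+.135)],
'bottle_mid':[circ(.026,t),circ(.026,t+.084),circ(.018,t+.1),circ(.018,t+.112)],
'carton_mid':[box(.052,.04,t,t+.12)],'jar_mid':[circ(.03,t),circ(.0305,t+.09)],
'cup_mid':[circ(.0225,t),circ(.033,t+.074),circ(.033,t+.088)],
'carrier4':[box(.215,.215,0,.038)],'carrier2':[box(.215,.112,0,.038)]}
def sil(p,parts,x,y,th):
    c,s=np.cos(th),np.sin(th); R=np.array([[c,-s,0],[s,c,0],[0,0,1]])
    P=np.vstack(parts)@R.T+[x,y,0]
    m=np.zeros((480,640),np.float32); S=16
    h=cv2.convexHull((proj(p,P)*S).astype(np.int32)); cv2.fillConvexPoly(m,h,1,cv2.LINE_8,4)
    return cv2.GaussianBlur(m,(0,0),1)
def fit(name,views,x,y,ths):
    best=None
    ms=[(p,cv2.GaussianBlur(q.astype(np.float32),(0,0),1)) for p,q in views]
    def cost(v):
        return sum(1-np.minimum(s:=sil(p,M[name],*v),q).sum()/np.maximum(s,q).sum() for p,q in ms)/len(ms)
    for th in ths:
        o=minimize(cost,[x,y,th],method='Nelder-Mead',options=dict(initial_simplex=np.array([[x,y,th],[x+.015,y,th],[x,y+.015,th],[x,y,th+.2]]),xatol=1e-4,fatol=1e-4))
        if best is None or o.fun<best.fun: best=o
    return best
def pick(p,name,u,v):
    for d in viewer.trace(p,name):
        l,t_,r_,b=d['rect']
        if abs((l+r_)/2-u)<14 and abs((t_+b)/2-v)<18: return d['pixels']
E
python3 - <<'E'
from fit import *
T=grab('top');S=grab('scene')
px={'can_mid':((346,200),(298,270)),'bottle_mid':((345,295),(276,212)),'carton_mid':((290,203),(372,261)),'jar_mid':((289,297),(335,207)),'cup_mid':((320,244),(318,240)),'carrier4':((473,312),(124,240)),'carrier2':((176,293),(460,201))}
for n,(a_,b_) in px.items():
    vs=[(p,m,k) for p,m,k in((T,pick(T,n,*a_),'top'),(S,pick(S,n,*b_),'scene')) if m is not None]
    x,y,_=atz(T,*a_,.06); ths=[0,.4,.8,1.2,1.6,2,2.4,2.8] if n[:3]=='car' else [0]
    out=[]
    if vs:
        if n=='cup_mid' or n=='jar_mid': vv=vs[:1]
        else: vv=vs
        for g in ([vv] if len(vs)==1 else [vs,vs[:1],vs[1:]]):
            o=fit(n,[(p,m) for p,m,k in g],x,y,ths); out.append((o.x.round(4),round(o.fun,3)))
    print(n,[k for *_,k in vs],out, 'guess',x.round(3),y.round(3))
R=np.array(cv2.Rodrigues(get_obs()['orientation'])[0]);print(R)
b=cv2.cvtColor(T['pixels'],cv2.COLOR_RGB2BGR)[100:380,250:460]; s=cv2.cvtColor(S['pixels'],cv2.COLOR_RGB2BGR)[140:400,190:410]
b=cv2.resize(b,(400,533),interpolation=cv2.INTER_CUBIC);s=cv2.resize(s,(400,533),interpolation=cv2.INTER_CUBIC)
cv2.imwrite('pics/crop1.png',np.hstack([b,s]))
E
```

```text
can_mid ['top'] [(array([ 0.6795, -0.052 ,  0.0584]), np.float64(0.068))] guess 0.682 -0.052
bottle_mid ['top', 'scene'] [(array([ 0.4717, -0.051 ,  0.0909]), np.float64(0.122)), (array([ 0.4714, -0.0495,  0.099 ]), np.float64(0.091)), (array([ 0.462 , -0.0509,  0.2618]), np.float64(0.137))] guess 0.47 -0.05
carton_mid ['top', 'scene'] [(array([0.6732, 0.0704, 3.2952]), np.float64(0.066)), (array([0.6739, 0.0703, 3.3564]), np.float64(0.07)), (array([0.6697, 0.0708, 0.0747]), np.float64(0.031))] guess 0.674 0.072
jar_mid ['top', 'scene'] [(array([0.463 , 0.0661, 0.2386]), np.float64(0.16)), (array([0.4637, 0.0663, 0.2296]), np.float64(0.078)), (array([0.4558, 0.0675, 0.0989]), np.float64(0.224))] guess 0.465 0.07
cup_mid ['top', 'scene'] [(array([0.5749, 0.0047, 0.1117]), np.float64(0.196)), (array([0.5764, 0.0042, 0.0887]), np.float64(0.054)), (array([0.5723, 0.004 , 0.1412]), np.float64(0.316))] guess 0.581 0.005
carrier4 ['top', 'scene'] [(array([ 0.4364, -0.3327,  1.6978]), np.float64(0.138)), (array([ 0.4374, -0.3321,  1.7049]), np.float64(0.033)), (array([ 0.411 , -0.3356,  0.1186]), np.float64(0.198))] guess 0.436 -0.325
carrier2 ['top', 'scene'] [(array([0.4768, 0.326 , 0.7216]), np.float64(0.14)), (array([0.4796, 0.327 , 0.724 ]), np.float64(0.034)), (array([0.4574, 0.3359, 0.6936]), np.float64(0.204))] guess 0.471 0.314
[[ 0.8939  0.4482  0.    ]
 [ 0.4482 -0.8939 -0.    ]
 [ 0.      0.     -1.    ]]
```

View pics/crop1.png

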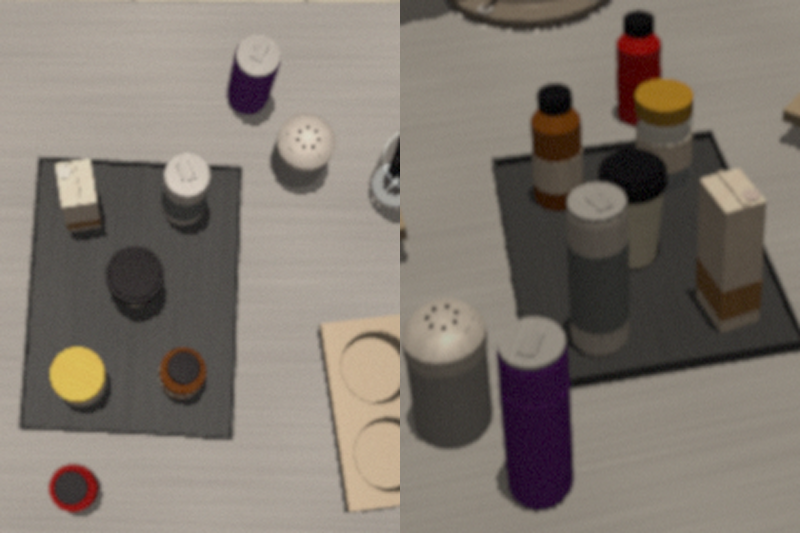

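The crop confirms it: the grey-banded can (left pane 187,180) and the amber bottle (183,370) stand on the tray, with the purple and red look-alikes off it. The scene fits of the carriers disagree, so I'll overlay the estimates to check.

```bash
python3 - <<'E'
from fit import *
E={'can_mid':(.6795,-.052,0),'bottle_mid':(.4717,-.051,0),'carton_mid':(.6732,.0704,.15),'jar_mid':(.463,.0661,0),'cup_mid':(.5757,.0044,0),'carrier4':(.4374,-.3321,.134),'carrier2':(.4796,.327,.724)}
for n in('top','scene'):
    p=grab(n); im=cv2.cvtColor(p['pixels'],cv2.COLOR_RGB2BGR); k=2
    im=cv2.resize(im,None,fx=k,fy=k,interpolation=cv2.INTER_CUBIC)
    for o,(x,y,th) in E.items():
        R=np.array([[np.cos(th),-np.sin(th),0],[np.sin(th),np.cos(th),0],[0,0,1]])
        h=cv2.convexHull((proj(p,np.vstack(M[o])@R.T+[x,y,0])).astype(np.float32))*k+.5
        cv2.polylines(im,[h.astype(int)],True,(0,255,0),1)
        if o[:7]=='carrier':
            for c in ([(a_,b) for a_ in(.05,-.05) for b in(.05,-.05)] if o=='carrier4' else [(.05,0),(-.05,0)]):
                q=proj(p,(circ(.0415,.038)+[*c,0])@R.T+[x,y,0])*k+.5
                cv2.polylines(im,[q.astype(int)],True,(0,0,255),1)
                print(o,(R@[*c,0]+[x,y,0]).round(4))
    im=im[220:780,200:1000] if n=='top' else im[240:800,60:860]
    if n=='top': im=cv2.resize(p['pixels'],(1280,960)) if 0 else cv2.cvtColor(im,0) if 0 else im
    cv2.imwrite(f'pics/ov_{n}.png',im)
E
```

```text
carrier4 [ 0.4803 -0.2759  0.    ]
carrier4 [ 0.4936 -0.375   0.    ]
carrier4 [ 0.3812 -0.2892  0.    ]
carrier4 [ 0.3945 -0.3883  0.    ]
carrier2 [0.5171 0.3601 0.    ]
carrier2 [0.4421 0.2939 0.    ]
carrier4 [ 0.4803 -0.2759  0.    ]
carrier4 [ 0.4936 -0.375   0.    ]
carrier4 [ 0.3812 -0.2892  0.    ]
carrier4 [ 0.3945 -0.3883  0.    ]
carrier2 [0.5171 0.3601 0.    ]
carrier2 [0.4421 0.2939 0.    ]
```

View pics/ov_top.png

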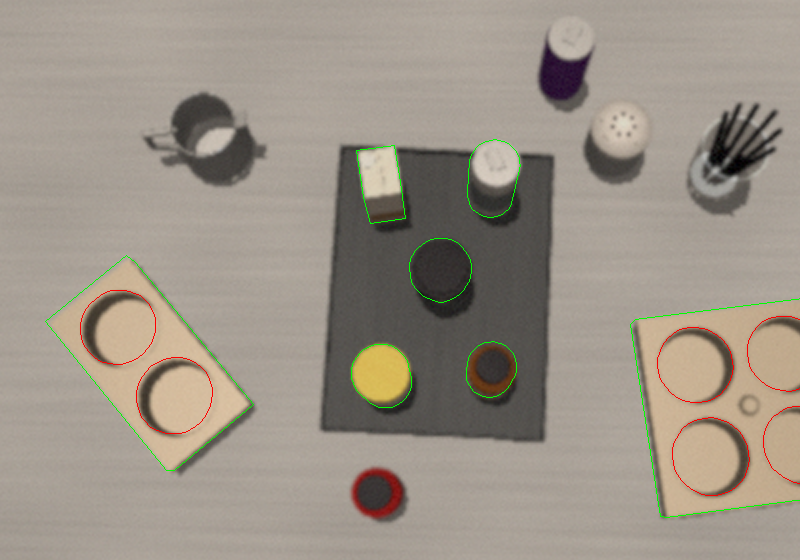

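View pics/ov_scene.png

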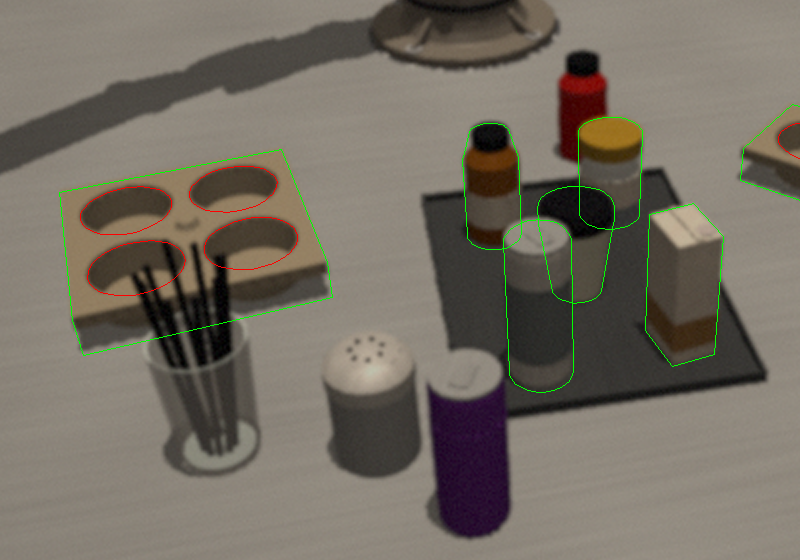

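The overlays match in both views: the pocket rings lie on the pockets and all the drinks' outlines fit. First move: square the tool to world axes and head for the can.

Call:
play_rows:
  commands:
    - [[-1,0.3,-0.15,0,0.1],[-1,0.5,-0.25,0,0.2],[-1,0.7,-0.35,0,0.295],[-1,0.85,-0.43,0,0.295],[-1,0.95,-0.48,0,0.295],[-1,1,-0.5,0,0.295],[-1,1,-0.5,0,0.295],[-1,1,-0.5,0,0.295]]
  grip_force: 40

```text
clock: 2.67
tcp_pos: [0.4374, -0.4235, 0.2315]
orientation: [3.141, 0.007, 0.0]
contact_force: [-0.4, -0.4, -0.0]
grip_width: 0.0856
gripper_force: 0.0
```

```bash
cat > g.py <<'E'
import sys
from h import *
np.set_printoptions(precision=4,suppress=True)
# usage: g.py x y z [yaw] : scaled shift to the target from here
s=get_obs(); R=cv2.Rodrigues(s['orientation'])[0]
yaw=np.arctan2(R[1,0],R[0,0])
print('t',round(s['clock'],2),'tcp',s['tcp_pos'],'yaw',yaw.round(4),'w',round(s['grip_width'],4),'gf',round(s['gripper_force'],1),'F',s['contact_force'],'q',s['joints'])
if len(sys.argv)>3:
    v=list(map(float,sys.argv[1:])); d=R.T@(np.array(v[:3])-s['tcp_pos'])/.2
    print('shift',d.round(3),'turn',round((yaw-(v[3] if len(v)>3 else 0))/(np.pi/2),4))
E
python3 g.py .6795 -.052 .24
```

```text
t 2.67 tcp [ 0.4374 -0.4235  0.2315] yaw 0.0042 w 0.0856 gf 0.0 F [-0.3571 -0.358  -0.027 ] q [ 0.6272  0.3676  0.0512  1.7236 -0.0212  1.0506 -0.881 ]
shift [ 1.218 -1.852 -0.043] turn 0.0027
```

Call:
play_rows:
  commands:
    - [[-1,0.1,-0.2,0,0],[-1,0.2,-0.4,0,0],[-1,0.3,-0.6,0,0],[-1,0.4,-0.8,0,0],[-1,0.5,-0.95,0,0],[-1,0.55,-1,0,0],[-1,0.6,-1,0,0.003]]

```text
clock: 3.25
tcp_pos: [0.5579, -0.2205, 0.2315]
orientation: [-3.14, -0.002, -0.001]
contact_force: [-0.2, 0.3, 0.2]
grip_width: 0.085
gripper_force: 0.0
```

Call:
play_rows:
  commands:
    - [[-1,0.1,-0.18,0,0],[-1,0.25,-0.35,0,0],[-1,0.4,-0.52,0,0],[-1,0.5,-0.68,0,0],[-1,0.57,-0.8,0,0],[-1,0.61,-0.85,0,0],[-1,0.61,-0.85,0,0],[-1,0.61,-0.85,0,0]]

```text
clock: 3.92
tcp_pos: [0.6786, -0.0574, 0.2308]
orientation: [3.14, -0.009, -0.001]
contact_force: [-0.5, -0.2, 0.0]
grip_width: 0.0854
gripper_force: 0.0
```

```bash
python3 g.py .6795 -.052 .083
```

```text
t 3.92 tcp [ 0.6786 -0.0574  0.2308] yaw -0.0056 w 0.0854 gf 0.0 F [-0.5024 -0.2046  0.0291] q [ 0.0486  0.4902 -0.0813  1.5334  0.0445  1.1206 -1.6189]
shift [ 0.005 -0.029  0.739] turn -0.0035
```

Call:
play_rows:
  commands:
    - [[-1,0.005,-0.029,0.12,0],[-1,0.005,-0.029,0.28,0],[-1,0.005,-0.029,0.44,0],[-1,0.005,-0.029,0.58,0],[-1,0.005,-0.029,0.68,0],[-1,0.005,-0.029,0.73,0],[-1,0.005,-0.029,0.739,0],[-1,0.005,-0.029,0.739,0]]

```text
clock: 4.58
tcp_pos: [0.6796, -0.0513, 0.0838]
orientation: [3.14, -0.009, -0.0]
contact_force: [-0.7, -1.1, -0.1]
grip_width: 0.0855
gripper_force: 0.0
```

Call:
play_rows:
  commands:
    - [[1,0,0,0,0],[1,0,0,0,0],[1,0,0,0,0],[1,0,0,0,0],[1,0,0,0,0],[1,0,0,0,0],[1,0,0,0,0],[1,0,0,0,0],[1,0,0,0,0],[1,0,0,0,0]]
  grip_force: 45

```text
clock: 5.42
tcp_pos: [0.6813, -0.0499, 0.0857]
orientation: [3.14, -0.006, 0.006]
contact_force: [-1.0, -1.7, 6.8]
grip_width: 0.0527
gripper_force: 46.4
```

```bash
python3 g.py .6795 -.052 .22
```

```text
t 5.42 tcp [ 0.6813 -0.0499  0.0857] yaw -0.0039 w 0.0527 gf 46.4 F [-0.9686 -1.7448  6.8115] q [ 0.038   0.6387 -0.082   1.6442  0.0664  0.8578 -1.6458]
shift [-0.006  0.012 -0.672] turn -0.0025
```

Call:
play_rows:
  commands:
    - [[1,0,0,-0.05,0],[1,0,0,-0.12,0],[1,0,0,-0.22,0],[1,0,0,-0.33,0],[1,0,0,-0.44,0],[1,0,0,-0.54,0],[1,0,0,-0.61,0],[1,0,0,-0.65,0],[1,0,0,-0.65,0]]

```text
clock: 6.17
tcp_pos: [0.6809, -0.0484, 0.2165]
orientation: [-3.141, 0.005, -0.007]
contact_force: [0.9, -0.6, -3.3]
grip_width: 0.0521
gripper_force: 47.1
```

```bash
python3 g.py .4936 -.375 .216
```

```text
t 6.17 tcp [ 0.6809 -0.0484  0.2165] yaw -0.003 w 0.0521 gf 47.1 F [ 0.8716 -0.5656 -3.3103] q [ 0.0394  0.5023 -0.0857  1.5479  0.0464  1.0892 -1.6308]
shift [-0.932  1.636 -0.002] turn -0.0019
```

Call:
play_rows:
  commands:
    - [[1,-0.06,0.03,0,0],[1,-0.16,0.08,0,0],[1,-0.28,0.15,0,0],[1,-0.4,0.23,0,0],[1,-0.52,0.32,0,0],[1,-0.63,0.42,0,0],[1,-0.72,0.53,0,0],[1,-0.79,0.64,0,0],[1,-0.84,0.75,0,0],[1,-0.88,0.85,0,0],[1,-0.9,0.93,0,0],[1,-0.92,0.98,0,0]]

```text
clock: 7.17
tcp_pos: [0.4937, -0.2461, 0.2128]
orientation: [3.141, -0.009, -0.002]
contact_force: [0.9, 0.1, -2.7]
grip_width: 0.0524
gripper_force: 47.1
```

Call:
play_rows:
  commands:
    - [[1,-0.01,0.08,0,0],[1,-0.01,0.18,0,0],[1,-0.01,0.3,0,0],[1,-0.01,0.42,0,0],[1,-0.01,0.52,0,0],[1,-0.01,0.6,0,0],[1,-0.01,0.645,0,0],[1,-0.01,0.655,0,0],[1,-0.01,0.655,0,0],[1,-0.01,0.655,0,0]]

```text
clock: 8.0
tcp_pos: [0.4932, -0.3735, 0.2131]
orientation: [-3.14, 0.003, 0.001]
contact_force: [0.2, -0.1, -2.4]
grip_width: 0.0518
gripper_force: 47.1
```

```bash
python3 g.py .4936 -.375 .0845
```

```text
t 8.0 tcp [ 0.4932 -0.3735  0.2131] yaw -0.0018 w 0.0518 gf 47.1 F [ 0.2184 -0.0996 -2.3686] q [ 0.5245  0.4019  0.0309  1.7165 -0.0153  1.0244 -1.0116]
shift [0.002 0.008 0.643] turn -0.0011
```

Call:
play_rows:
  commands:
    - [[1,0,0.008,0.06,0],[1,0,0.008,0.15,0],[1,0,0.008,0.26,0],[1,0,0.008,0.37,0],[1,0,0.008,0.46,0],[1,0,0.008,0.53,0],[1,0,0.008,0.57,0],[1,0,0.008,0.59,0],[1,0,0.008,0.6,0],[1,0,0.008,0.6,0]]

```text
clock: 8.83
tcp_pos: [0.4931, -0.3767, 0.0936]
orientation: [3.141, -0.005, 0.001]
contact_force: [1.0, -0.6, -2.1]
grip_width: 0.0524
gripper_force: 47.1
```

Call:
play_rows:
  commands:
    - [[1,0,0,0.01,0],[1,0,0,0.02,0],[1,0,0,0.03,0],[1,0,0,0.03,0]]

```text
clock: 9.17
tcp_pos: [0.4927, -0.3768, 0.0875]
orientation: [3.142, -0.005, 0.0]
contact_force: [-0.7, -0.4, -3.1]
grip_width: 0.0528
gripper_force: 47.1
```

Call:
play_rows:
  commands:
    - [[1,0,0,0.01,0],[1,0,0,0.015,0],[1,0,0,0.015,0]]

```text
clock: 9.42
tcp_pos: [0.4938, -0.3776, 0.0864]
orientation: [3.14, -0.006, 0.004]
contact_force: [-2.2, 0.5, 7.6]
grip_width: 0.0525
gripper_force: 44.9
```

Call:
play_rows:
  commands:
    - [[1,0,0,0.005,0],[1,0,0,0.01,0],[1,0,0,0.01,0]]

```text
clock: 9.67
tcp_pos: [0.494, -0.3787, 0.0857]
orientation: [3.139, -0.007, 0.005]
contact_force: [-3.2, 1.0, 17.1]
grip_width: 0.0526
gripper_force: 43.7
```

Call:
play_rows:
  commands:
    - [[1,0,0,-0.012,0],[1,0,0,-0.012,0],[-0.8,0,0,-0.012,0],[-0.8,0,0,-0.012,0],[-0.8,0,0,-0.012,0],[-0.8,0,0,-0.012,0],[-0.8,0,0,-0.012,0],[-0.8,0,0,-0.012,0]]

```text
clock: 10.33
tcp_pos: [0.4927, -0.3767, 0.0848]
orientation: [-3.141, 0.005, 0.0]
contact_force: [-0.0, 0.4, 0.4]
grip_width: 0.0769
gripper_force: 0.0
```

```bash
python3 g.py .4936 -.375 .23
```

```text
t 10.33 tcp [ 0.4927 -0.3767  0.0848] yaw -0.0033 w 0.0769 gf 0.0 F [-0.041   0.4166  0.3716] q [ 0.5354  0.554   0.0227  1.8093 -0.017   0.7786 -1.0073]
shift [ 0.004 -0.009 -0.726] turn -0.0021
```

Call:
play_rows:
  commands:
    - [[-1,0,0,-0.1,0],[-1,0,0,-0.28,0],[-1,0,0,-0.46,0],[-1,0,0,-0.62,0],[-1,0,0,-0.72,0],[-1,0,-0.1,-0.74,0],[-1,0.02,-0.25,-0.74,0],[-1,0.04,-0.42,-0.74,0],[-1,0.08,-0.6,-0.74,0],[-1,0.14,-0.78,-0.74,-0.03],[-1,0.22,-0.9,-0.74,-0.06],[-1,0.3,-1,-0.74,-0.083]]

```text
clock: 11.33
tcp_pos: [0.5539, -0.1739, 0.2332]
orientation: [-3.134, -0.207, -0.001]
contact_force: [0.5, -0.6, -0.1]
grip_width: 0.0852
gripper_force: 0.0
```

```bash
python3 g.py .6732 .0704 .22 .13
```

```text
t 11.33 tcp [ 0.5539 -0.1739  0.2332] yaw 0.1318 w 0.0852 gf 0.0 F [ 0.5401 -0.6241 -0.1204] q [ 0.259   0.323  -0.0772  1.7812  0.0276  1.0382 -1.2672]
shift [ 0.752 -1.133  0.067] turn 0.0012
```

Call:
play_rows:
  commands:
    - [[-1,0.1,-0.15,0,0],[-1,0.22,-0.33,0,0],[-1,0.34,-0.51,0,0],[-1,0.46,-0.69,0,0],[-1,0.58,-0.86,0,0],[-1,0.66,-0.97,0,0],[-1,0.7,-1,0.03,0],[-1,0.7,-1,0.06,0],[-1,0.7,-1,0.06,0]]

```text
clock: 12.08
tcp_pos: [0.666, 0.0387, 0.2189]
orientation: [3.134, 0.2, -0.005]
contact_force: [-0.1, -0.7, -0.5]
grip_width: 0.0853
gripper_force: 0.0
```

```bash
python3 g.py .6732 .0704 .066 .13; python3 - <<'E'
from fit import *
T=grab('top','t2');m=pick(T,'carton_mid',290,203)
if m is not None:
    for th in(.05,.2): o=fit('carton_mid',[(T,m)],.673,.07,[th]);print(o.x,o.fun)
E
```

```text
t 12.08 tcp [0.666  0.0387 0.2189] yaw 0.1276 w 0.0853 gf 0.0 F [-0.0794 -0.7216 -0.5106] q [-0.0543  0.4813 -0.1374  1.5774  0.0721  1.0911 -1.653 ]
shift [ 0.058 -0.153  0.764] turn -0.0015
```

Call:
play_rows:
  commands:
    - [[-1,0.03,-0.08,0,0],[-1,0.055,-0.15,0.08,0],[-1,0.055,-0.153,0.2,0],[-1,0.055,-0.153,0.36,0],[-1,0.055,-0.153,0.52,0],[-1,0.055,-0.153,0.66,0],[-1,0.055,-0.153,0.74,0],[-1,0.055,-0.153,0.764,0],[-1,0.055,-0.153,0.764,0],[-1,0.055,-0.153,0.764,0]]

```text
clock: 13.02
tcp_pos: [0.6745, 0.0706, 0.0688]
orientation: [-3.135, -0.198, -0.002]
contact_force: [0.7, 0.4, 0.8]
grip_width: 0.0852
gripper_force: 0.0
```

Call:
play_rows:
  commands:
    - [[1,0,0,0,0],[1,0,0,0,0],[1,0,0,0,0],[1,0,0,0,0],[1,0,0,0,0],[1,0,0,0,0],[1,0,0,0,0],[1,0,0,0,0],[1,0,0,0,0],[1,0,0,0,0],[1,0,0,0,0]]
  grip_force: 40

```text
clock: 13.93
tcp_pos: [0.6748, 0.0705, 0.0693]
orientation: [3.135, 0.199, 0.003]
contact_force: [-0.5, -1.0, 6.6]
grip_width: 0.0394
gripper_force: 28.6
```

```bash
python3 g.py .6732 .0704 .2 .13
```

```text
t 13.93 tcp [0.6748 0.0705 0.0693] yaw 0.1266 w 0.0394 gf 28.6 F [-0.5161 -0.978   6.5581] q [-0.1041  0.6557 -0.1324  1.6597  0.11    0.8318 -1.7275]
shift [-0.007 -0.    -0.654] turn -0.0021
```

Call:
play_rows:
  commands:
    - [[1,0,0,-0.05,0],[1,0,0,-0.12,0],[1,0,0,-0.22,0],[1,0,0,-0.33,0],[1,0,0,-0.44,0],[1,0,0,-0.54,0],[1,0,0,-0.61,0],[1,0,0,-0.65,0],[1,0,0,-0.66,0]]

```text
clock: 14.68
tcp_pos: [0.6748, 0.0713, 0.2027]
orientation: [-3.135, -0.2, -0.005]
contact_force: [0.6, 0.5, -1.9]
grip_width: 0.0398
gripper_force: 28.0
```

```bash
python3 g.py .4803 -.2759 .2 .13
```

```text
t 14.68 tcp [0.6748 0.0713 0.2027] yaw 0.1273 w 0.0398 gf 28.0 F [ 0.6342  0.4942 -1.8752] q [-0.0969  0.5111 -0.1433  1.5684  0.0799  1.0645 -1.7042]
shift [-1.185  1.599  0.009] turn -0.0017
```

Call:
play_rows:
  commands:
    - [[1,-0.04,0.05,0,0],[1,-0.11,0.14,0,0],[1,-0.2,0.25,0,0],[1,-0.3,0.37,0,0],[1,-0.4,0.49,0,0],[1,-0.49,0.61,0,0],[1,-0.58,0.72,0,0],[1,-0.66,0.82,0,0],[1,-0.73,0.9,0,0],[1,-0.78,0.96,0,0],[1,-0.8,1,0,0],[1,-0.8,1,0,0]]

```text
clock: 15.68
tcp_pos: [0.5386, -0.1506, 0.1992]
orientation: [3.135, 0.193, -0.004]
contact_force: [1.1, -0.5, -1.6]
grip_width: 0.0398
gripper_force: 28.0
```

Call:
play_rows:
  commands:
    - [[1,-0.04,0.06,0,0],[1,-0.1,0.16,0,0],[1,-0.18,0.27,0,0],[1,-0.26,0.39,0,0],[1,-0.33,0.49,0,0],[1,-0.37,0.56,0,0],[1,-0.385,0.59,0,0],[1,-0.385,0.6,0,0],[1,-0.385,0.6,0,0],[1,-0.385,0.6,0,0]]

```text
clock: 16.52
tcp_pos: [0.4806, -0.2747, 0.1999]
orientation: [-3.134, -0.203, -0.0]
contact_force: [-0.1, -0.2, -2.7]
grip_width: 0.0398
gripper_force: 28.1
```

```bash
python3 g.py .4803 -.2759 .0793 .13
```

```text
t 16.52 tcp [ 0.4806 -0.2747  0.1999] yaw 0.1296 w 0.0398 gf 28.1 F [-0.0802 -0.2035 -2.6817] q [ 0.4405  0.3133 -0.0407  1.8795  0.0142  0.9493 -1.0477]
shift [-0.002  0.006  0.603] turn -0.0002
```

Call:
play_rows:
  commands:
    - [[1,0,0.006,0.06,0],[1,0,0.006,0.15,0],[1,0,0.006,0.26,0],[1,0,0.006,0.37,0],[1,0,0.006,0.46,0],[1,0,0.006,0.53,0],[1,0,0.006,0.57,0],[1,0,0.006,0.59,0],[1,0,0.006,0.6,0],[1,0,0.006,0.6,0]]

```text
clock: 17.35
tcp_pos: [0.48, -0.2775, 0.0801]
orientation: [3.135, 0.2, 0.001]
contact_force: [-0.1, -0.2, -2.0]
grip_width: 0.0396
gripper_force: 28.1
```

Call:
play_rows:
  commands:
    - [[1,0,0,0.01,0],[1,0,0,0.02,0],[1,0,0,0.03,0],[1,0,0,0.03,0]]

```text
clock: 17.68
tcp_pos: [0.4796, -0.2778, 0.0741]
orientation: [3.135, 0.199, 0.0]
contact_force: [-0.1, -0.0, -2.1]
grip_width: 0.0398
gripper_force: 28.1
```

Call:
play_rows:
  commands:
    - [[1,0,0,0.01,0],[1,0,0,0.018,0],[1,0,0,0.018,0]]

```text
clock: 17.93
tcp_pos: [0.4796, -0.2778, 0.0703]
orientation: [-3.135, -0.199, 0.0]
contact_force: [0.8, 0.7, -1.6]
grip_width: 0.04
gripper_force: 28.2
```

Call:
play_rows:
  commands:
    - [[1,0,0,0.006,0],[1,0,0,0.012,0],[1,0,0,0.012,0]]

```text
clock: 18.18
tcp_pos: [0.4797, -0.2782, 0.07]
orientation: [3.135, 0.199, 0.0]
contact_force: [-6.2, 2.3, 18.5]
grip_width: 0.0396
gripper_force: 29.0
```

Call:
play_rows:
  commands:
    - [[1,0,0,-0.01,0],[1,0,0,-0.01,0],[-0.5,0,0,-0.01,0],[-0.5,0,0,-0.01,0],[-0.5,0,0,-0.01,0],[-0.5,0,0,-0.01,0],[-0.5,0,0,-0.01,0],[-0.5,0,0,-0.01,0]]

```text
clock: 18.85
tcp_pos: [0.4796, -0.2777, 0.07]
orientation: [-3.135, -0.2, 0.0]
contact_force: [0.4, 0.8, 0.3]
grip_width: 0.0641
gripper_force: 0.0
```

Call:
play_rows:
  commands:
    - [[-0.5,0,0,-0.08,0],[-0.5,0,0,-0.2,0],[-0.5,0,0,-0.36,0],[-0.5,0,0,-0.52,0],[-0.6,0,0,-0.66,0],[-1,0,0,-0.74,0.02],[-1,0,0,-0.76,0.083],[-1,0,0,-0.76,0.083]]

```text
clock: 19.52
tcp_pos: [0.4805, -0.2782, 0.224]
orientation: [3.14, -0.011, 0.005]
contact_force: [-0.3, -0.3, 0.2]
grip_width: 0.0853
gripper_force: 0.0
```

```bash
python3 g.py .5757 .0044 .2
```

```text
t 19.52 tcp [ 0.4805 -0.2782  0.224 ] yaw -0.0069 w 0.0853 gf 0.0 F [-0.3389 -0.2635  0.23  ] q [ 0.4238  0.287  -0.0138  1.8552  0.0048  0.9957 -1.1697]
shift [ 0.466 -1.417  0.12 ] turn -0.0044
```

Call:
play_rows:
  commands:
    - [[-1,0.03,-0.12,0,0],[-1,0.08,-0.28,0,0],[-1,0.14,-0.46,0,0],[-1,0.2,-0.64,0,0],[-1,0.26,-0.8,0,0],[-1,0.31,-0.92,0,0],[-1,0.33,-1,0,-0.004]]

```text
clock: 20.1
tcp_pos: [0.5469, -0.074, 0.2211]
orientation: [-3.14, -0.016, 0.001]
contact_force: [0.1, -0.2, -0.1]
grip_width: 0.0858
gripper_force: 0.0
```

Call:
play_rows:
  commands:
    - [[-1,0.05,-0.12,0.03,0],[-1,0.09,-0.25,0.07,0],[-1,0.12,-0.36,0.11,0],[-1,0.13,-0.41,0.13,0],[-1,0.135,-0.415,0.13,0],[-1,0.135,-0.415,0.13,0],[-1,0.135,-0.415,0.13,0]]

```text
clock: 20.68
tcp_pos: [0.5729, 0.0031, 0.1962]
orientation: [3.141, 0.003, -0.0]
contact_force: [-0.0, -0.2, 0.1]
grip_width: 0.0853
gripper_force: 0.0
```

```bash
python3 g.py .5757 .0044 .060
```

```text
t 20.68 tcp [0.5729 0.0031 0.1962] yaw 0.0016 w 0.0853 gf 0.0 F [-0.0374 -0.2149  0.0559] q [ 0.0063  0.3529 -0.1516  1.8325  0.065   0.9612 -1.7425]
shift [ 0.014 -0.007  0.681] turn 0.001
```

Call:
play_rows:
  commands:
    - [[-1,0.014,-0.007,0.06,0],[-1,0.014,-0.007,0.16,0],[-1,0.014,-0.007,0.28,0],[-1,0.014,-0.007,0.4,0],[-1,0.014,-0.007,0.51,0],[-1,0.014,-0.007,0.6,0],[-1,0.014,-0.007,0.66,0],[-1,0.014,-0.007,0.681,0],[-1,0.014,-0.007,0.681,0]]

```text
clock: 21.43
tcp_pos: [0.5752, 0.0057, 0.0589]
orientation: [3.141, 0.003, -0.003]
contact_force: [-0.1, -0.8, 0.1]
grip_width: 0.0853
gripper_force: 0.0
```

Call:
play_rows:
  commands:
    - [[1,0,0,0,0],[1,0,0,0,0],[1,0,0,0,0],[1,0,0,0,0],[1,0,0,0,0],[1,0,0,0,0],[1,0,0,0,0],[1,0,0,0,0]]
  grip_force: 30

```text
clock: 22.1
tcp_pos: [0.577, 0.0063, 0.0613]
orientation: [3.141, 0.004, 0.004]
contact_force: [-0.6, -1.3, 7.0]
grip_width: 0.065
gripper_force: 33.3
```

```bash
python3 g.py .5757 .0044 .2
```

```text
t 22.1 tcp [0.577  0.0063 0.0613] yaw 0.0026 w 0.065 gf 33.3 F [-0.6238 -1.2599  7.0139] q [-0.0135  0.5342 -0.1366  1.9193  0.1096  0.6924 -1.7838]
shift [-0.005  0.009 -0.694] turn 0.0017
```

Call:
play_rows:
  commands:
    - [[1,0,0,-0.04,0],[1,0,0,-0.1,0],[1,0,0,-0.18,0],[1,0,0,-0.28,0],[1,0,0,-0.39,0],[1,0,0,-0.5,0],[1,0,0,-0.6,0],[1,0,0,-0.67,0],[1,0,0,-0.71,0],[1,0,0,-0.72,0]]

```text
clock: 22.93
tcp_pos: [0.5766, 0.0068, 0.2062]
orientation: [-3.141, -0.005, -0.005]
contact_force: [-0.2, 1.1, -1.8]
grip_width: 0.0649
gripper_force: 33.7
```

```bash
python3 g.py .3812 -.2892 .2; python3 -c "
from h import *
grab('scene','s3')"
```

```text
t 22.93 tcp [0.5766 0.0068 0.2062] yaw 0.0032 w 0.0649 gf 33.7 F [-0.1984  1.0866 -1.8128] q [ 0.0038  0.3464 -0.155   1.8165  0.0633  0.9802 -1.7448]
shift [-0.982  1.477  0.027] turn 0.002
```

View pics/s3.png

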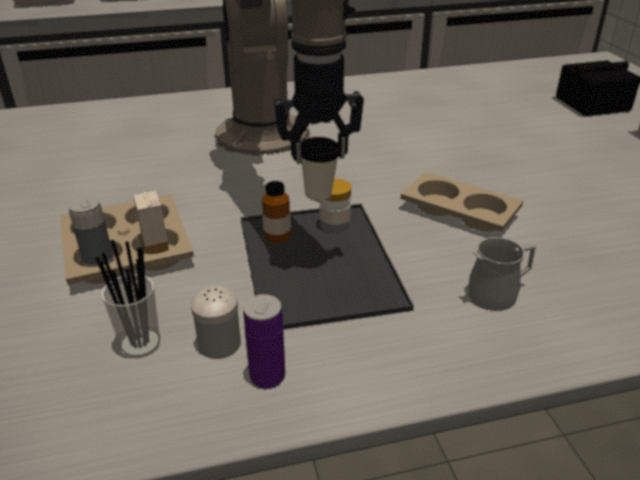

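The cup hangs upright at (318,170), and the can (90,232) and carton (150,222) stand in carrier4. Next, move the cup over its pocket.

Call:
play_rows:
  commands:
    - [[1,-0.03,0.05,0,0],[1,-0.09,0.14,0,0],[1,-0.17,0.25,0,0],[1,-0.26,0.37,0,0],[1,-0.35,0.49,0,0],[1,-0.44,0.61,0,0],[1,-0.53,0.72,0,0],[1,-0.61,0.82,0,0],[1,-0.67,0.9,0,0],[1,-0.71,0.96,0,0],[1,-0.73,1,0,0],[1,-0.73,1,0,0]]

```text
clock: 23.98
tcp_pos: [0.4283, -0.1959, 0.2031]
orientation: [3.141, -0.001, -0.003]
contact_force: [0.4, 0.0, -1.8]
grip_width: 0.0649
gripper_force: 33.7
```

Call:
play_rows:
  commands:
    - [[1,-0.03,0.06,0,0],[1,-0.08,0.15,0,0],[1,-0.14,0.25,0,0],[1,-0.19,0.35,0,0],[1,-0.23,0.42,0,0],[1,-0.25,0.46,0,0],[1,-0.25,0.477,0,0],[1,-0.25,0.477,0,0],[1,-0.25,0.477,0,0]]

```text
clock: 24.73
tcp_pos: [0.3816, -0.2884, 0.2037]
orientation: [-3.141, -0.007, -0.0]
contact_force: [0.3, -0.3, -1.0]
grip_width: 0.0648
gripper_force: 33.7
```

```bash
python3 g.py .3812 -.2892 .0723
```

```text
t 24.73 tcp [ 0.3816 -0.2884  0.2037] yaw 0.0045 w 0.0648 gf 33.7 F [ 0.3153 -0.2573 -0.9946] q [ 0.4922  0.1853  0.028   2.0437 -0.0073  0.9129 -1.0421]
shift [-0.002  0.004  0.657] turn 0.0029
```

Landing is expected near z = 0.062.

Call:
play_rows:
  commands:
    - [[1,0,0.004,0.06,0],[1,0,0.004,0.15,0],[1,0,0.004,0.26,0],[1,0,0.004,0.37,0],[1,0,0.004,0.47,0],[1,0,0.004,0.55,0],[1,0,0.004,0.61,0],[1,0,0.004,0.645,0],[1,0,0.004,0.657,0],[1,0,0.004,0.657,0]]

```text
clock: 25.57
tcp_pos: [0.3811, -0.2895, 0.0723]
orientation: [-3.141, -0.007, 0.001]
contact_force: [-0.3, -0.6, -1.0]
grip_width: 0.0649
gripper_force: 33.7
```

Call:
play_rows:
  commands:
    - [[1,0,0,0.01,0],[1,0,0,0.02,0],[1,0,0,0.03,0],[1,0,0,0.03,0]]

```text
clock: 25.9
tcp_pos: [0.3808, -0.2903, 0.0666]
orientation: [3.141, 0.004, 0.001]
contact_force: [0.1, -0.5, -0.8]
grip_width: 0.0652
gripper_force: 33.7
```

Call:
play_rows:
  commands:
    - [[1,0,0,0.01,0],[1,0,0,0.018,0],[1,0,0,0.018,0]]

```text
clock: 26.15
tcp_pos: [0.3805, -0.2902, 0.0627]
orientation: [-3.141, -0.005, 0.0]
contact_force: [-0.1, -0.5, -1.8]
grip_width: 0.0652
gripper_force: 33.7
```

Call:
play_rows:
  commands:
    - [[1,0,0,0.006,0],[1,0,0,0.01,0],[1,0,0,0.01,0]]

```text
clock: 26.4
tcp_pos: [0.3817, -0.2905, 0.0622]
orientation: [3.141, 0.005, 0.003]
contact_force: [-1.7, 3.0, 12.7]
grip_width: 0.0651
gripper_force: 35.0
```

Call:
play_rows:
  commands:
    - [[1,0,0,-0.007,0],[1,0,0,-0.007,0],[-1,0,0,-0.007,0],[-1,0,0,-0.007,0],[-1,0,0,-0.007,0],[-1,0,0,-0.007,0],[-1,0,0,-0.007,0],[-1,0,0,-0.007,0]]

```text
clock: 27.07
tcp_pos: [0.3807, -0.2903, 0.0622]
orientation: [-3.142, -0.005, 0.0]
contact_force: [-1.2, -0.7, 0.3]
grip_width: 0.0855
gripper_force: 0.0
```

Call:
play_rows:
  commands:
    - [[-1,0,0,-0.05,0],[-1,0,0,-0.12,0],[-1,0,0,-0.22,0],[-1,0,0,-0.36,0],[-1,0,0,-0.52,0],[-1,0,0,-0.66,0],[-1,0,-0.1,-0.72,0],[-1,0.05,-0.25,-0.72,0],[-1,0.1,-0.42,-0.72,0],[-1,0.15,-0.6,-0.72,0],[-1,0.2,-0.78,-0.72,0],[-1,0.25,-0.9,-0.72,0]]

```text
clock: 28.07
tcp_pos: [0.4302, -0.1068, 0.2073]
orientation: [-3.141, -0.008, -0.001]
contact_force: [0.1, -0.2, -0.5]
grip_width: 0.0856
gripper_force: 0.0
```

```bash
python3 g.py .4717 -.0505 .2; python3 -c "
from h import *
grab('top','t3')"
```

```text
t 28.07 tcp [ 0.4302 -0.1068  0.2073] yaw 0.0053 w 0.0856 gf 0.0 F [ 0.1368 -0.1995 -0.4785] q [ 0.2228  0.1281 -0.1299  2.1036  0.0204  0.9102 -1.484 ]
shift [ 0.209 -0.28   0.037] turn 0.0034
```

View pics/t3.png

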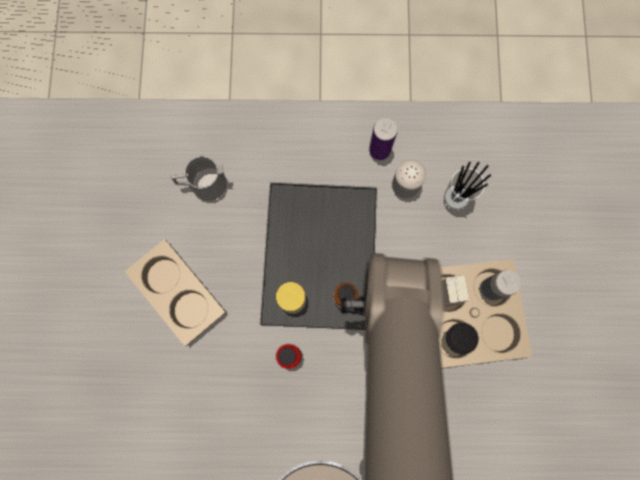

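Carrier4 holds the carton (456,289), can (505,283) and cup (461,338), each in its own pocket, and the other things haven't moved. Next, the amber bottle at (346,293).

Call:
play_rows:
  commands:
    - [[-1,0.06,-0.08,0,0],[-1,0.13,-0.18,0,0],[-1,0.19,-0.26,0,0],[-1,0.207,-0.282,0,0.003],[-1,0.207,-0.282,0,0.003],[-1,0.207,-0.282,0,0.003]]

```text
clock: 28.62
tcp_pos: [0.4708, -0.0545, 0.2064]
orientation: [3.141, -0.003, -0.001]
contact_force: [0.3, 0.3, -0.2]
grip_width: 0.0852
gripper_force: 0.0
```

```bash
python3 g.py .4717 -.0505 .055
```

```text
t 28.62 tcp [ 0.4708 -0.0545  0.2064] yaw -0.002 w 0.0852 gf 0.0 F [ 0.284   0.3297 -0.2128] q [ 0.1345  0.1836 -0.1694  2.0386  0.0393  0.923  -1.6288]
shift [ 0.005 -0.02   0.757] turn -0.0013
```

Call:
play_rows:
  commands:
    - [[-1,0.005,-0.012,0.08,0],[-1,0.005,-0.012,0.2,0],[-1,0.005,-0.012,0.33,0],[-1,0.005,-0.012,0.46,0],[-1,0.005,-0.012,0.58,0],[-1,0.005,-0.012,0.68,0],[-1,0.005,-0.012,0.74,0],[-1,0.005,-0.012,0.757,0],[-1,0.005,-0.012,0.757,0]]

```text
clock: 29.37
tcp_pos: [0.4711, -0.0526, 0.0543]
orientation: [3.141, -0.006, -0.004]
contact_force: [0.6, 0.3, 0.4]
grip_width: 0.0853
gripper_force: 0.0
```

Call:
play_rows:
  commands:
    - [[1,0,0,0,0],[1,0,0,0,0],[1,0,0,0,0],[1,0,0,0,0],[1,0,0,0,0],[1,0,0,0,0],[1,0,0,0,0],[1,0,0,0,0],[1,0,0,0,0],[1,0,0,0,0]]
  grip_force: 45

```text
clock: 30.2
tcp_pos: [0.4732, -0.0514, 0.0562]
orientation: [3.141, -0.003, 0.003]
contact_force: [-2.2, 0.4, 6.8]
grip_width: 0.0508
gripper_force: 45.9
```

Call:
play_rows:
  commands:
    - [[1,0,0,-0.05,0],[1,0,0,-0.12,0],[1,0,0,-0.22,0],[1,0,0,-0.33,0],[1,0,0,-0.44,0],[1,0,0,-0.54,0],[1,0,0,-0.61,0],[1,0,0,-0.65,0],[1,0,0,-0.67,0],[1,0,0,-0.67,0]]

```text
clock: 31.03
tcp_pos: [0.4725, -0.0512, 0.1896]
orientation: [3.141, -0.003, 0.002]
contact_force: [0.9, 0.5, -2.7]
grip_width: 0.0504
gripper_force: 47.8
```

```bash
python3 g.py .5171 .3601 .19
```

```text
t 31.03 tcp [ 0.4725 -0.0512  0.1896] yaw -0.0018 w 0.0504 gf 47.8 F [ 0.8564  0.4922 -2.6956] q [ 0.1312  0.2067 -0.1748  2.0543  0.0464  0.8829 -1.642 ]
shift [ 0.219 -2.057 -0.002] turn -0.0012
```

Call:
play_rows:
  commands:
    - [[1,0,-0.05,0,0],[1,0,-0.14,0,0],[1,0.01,-0.25,0,0],[1,0.02,-0.37,0,0],[1,0.03,-0.49,0,0],[1,0.04,-0.61,0,0],[1,0.05,-0.73,0,0],[1,0.07,-0.85,0,0],[1,0.09,-0.95,0,0],[1,0.1,-1,0,0]]

```text
clock: 31.87
tcp_pos: [0.4918, 0.1526, 0.1878]
orientation: [-3.14, -0.004, 0.003]
contact_force: [-0.4, 0.4, -2.5]
grip_width: 0.0508
gripper_force: 47.7
```

Call:
play_rows:
  commands:
    - [[1,0.01,-0.1,0,0],[1,0.02,-0.21,0,0],[1,0.03,-0.33,0,0],[1,0.04,-0.45,0,0],[1,0.05,-0.57,0,0],[1,0.06,-0.69,0,0],[1,0.08,-0.8,0,0],[1,0.09,-0.9,0,0],[1,0.1,-0.97,0,0],[1,0.12,-1,0,0],[1,0.12,-1,0,0],[1,0.12,-1,0,0]]

```text
clock: 32.87
tcp_pos: [0.5173, 0.3474, 0.1882]
orientation: [3.14, -0.004, -0.001]
contact_force: [0.3, -0.6, -3.3]
grip_width: 0.0505
gripper_force: 47.7
```

```bash
python3 g.py .5171 .3601 .0672
```

```text
t 32.87 tcp [0.5173 0.3474 0.1882] yaw -0.0027 w 0.0505 gf 47.7 F [ 0.3048 -0.5875 -3.2843] q [-0.4528  0.4555 -0.3197  1.7093  0.1653  1.0048 -2.4047]
shift [-0.001 -0.064  0.605] turn -0.0017
```

Call:
play_rows:
  commands:
    - [[1,0,-0.03,0,0],[1,0,-0.06,0.05,0],[1,0,-0.064,0.14,0],[1,0,-0.064,0.25,0],[1,0,-0.064,0.36,0],[1,0,-0.064,0.45,0],[1,0,-0.064,0.52,0],[1,0,-0.064,0.57,0],[1,0,-0.064,0.59,0],[1,0,-0.064,0.6,0],[1,0,-0.064,0.6,0]]

```text
clock: 33.78
tcp_pos: [0.5174, 0.3618, 0.0692]
orientation: [-3.141, 0.003, -0.001]
contact_force: [-1.1, -0.4, -1.3]
grip_width: 0.0506
gripper_force: 47.7
```

Call:
play_rows:
  commands:
    - [[1,0,0,0.01,0],[1,0,0,0.02,0],[1,0,0,0.03,0],[1,0,0,0.03,0]]

```text
clock: 34.12
tcp_pos: [0.5171, 0.3615, 0.0629]
orientation: [3.142, -0.003, 0.0]
contact_force: [-0.8, 0.5, -2.4]
grip_width: 0.0507
gripper_force: 47.7
```

Call:
play_rows:
  commands:
    - [[1,0,0,0.01,0],[1,0,0,0.02,0],[1,0,0,0.025,0],[1,0,0,0.025,0]]

```text
clock: 34.45
tcp_pos: [0.5169, 0.3614, 0.0576]
orientation: [3.141, -0.003, -0.001]
contact_force: [0.1, -0.2, -2.6]
grip_width: 0.0506
gripper_force: 47.7
```

Call:
play_rows:
  commands:
    - [[1,0,0,0.006,0],[1,0,0,0.01,0],[1,0,0,0.01,0]]

```text
clock: 34.7
tcp_pos: [0.5172, 0.3617, 0.0573]
orientation: [3.141, -0.003, 0.001]
contact_force: [-3.1, -2.4, 8.9]
grip_width: 0.0504
gripper_force: 48.7
```

Seated. Release, retreat and go to the jar.

Call:
play_rows:
  commands:
    - [[1,0,0,-0.006,0],[1,0,0,-0.006,0],[-0.8,0,0,-0.006,0],[-0.8,0,0,-0.006,0],[-0.8,0,0,-0.006,0],[-0.8,0,0,-0.006,0],[-0.8,0,0,-0.006,0],[-0.8,0,0,-0.006,0]]

```text
clock: 35.37
tcp_pos: [0.5172, 0.3615, 0.0571]
orientation: [-3.142, 0.003, -0.0]
contact_force: [0.9, -0.0, 0.1]
grip_width: 0.0767
gripper_force: 0.0
```

Call:
play_rows:
  commands:
    - [[-0.8,0,0,-0.06,0],[-0.8,0,0,-0.16,0],[-0.8,0,0,-0.3,0],[-1,0,0,-0.46,0],[-1,0,0,-0.6,0],[-1,0,0,-0.68,0],[-1,-0.02,0.1,-0.7,0],[-1,-0.05,0.25,-0.7,0],[-1,-0.08,0.42,-0.7,0],[-1,-0.12,0.6,-0.7,0],[-1,-0.16,0.78,-0.7,0],[-1,-0.2,0.9,-0.7,0]]

```text
clock: 36.37
tcp_pos: [0.4764, 0.1778, 0.1978]
orientation: [3.14, -0.007, 0.001]
contact_force: [0.1, -0.5, 0.1]
grip_width: 0.0854
gripper_force: 0.0
```

```bash
python3 g.py .4635 .0663 .19
```

```text
t 36.37 tcp [0.4764 0.1778 0.1978] yaw -0.0045 w 0.0854 gf 0.0 F [ 0.0668 -0.4578  0.143 ] q [-0.218   0.2608 -0.3072  1.9668  0.0994  0.9283 -2.1504]
shift [-0.062  0.558  0.04 ] turn -0.0029
```

Call:
play_rows:
  commands:
    - [[-1,-0.02,0.12,0,0],[-1,-0.04,0.26,0.02,0],[-1,-0.05,0.4,0.04,0],[-1,-0.06,0.5,0.04,0],[-1,-0.062,0.55,0.04,0],[-1,-0.062,0.558,0.04,0],[-1,-0.062,0.558,0.04,0],[-1,-0.062,0.558,0.04,0]]

```text
clock: 37.03
tcp_pos: [0.4646, 0.0716, 0.1896]
orientation: [-3.141, 0.0, -0.002]
contact_force: [-0.3, 0.1, -0.1]
grip_width: 0.0854
gripper_force: 0.0
```

```bash
python3 g.py .4635 .0663 .047
```

```text
t 37.03 tcp [0.4646 0.0716 0.1896] yaw -0.0001 w 0.0854 gf 0.0 F [-0.3078  0.0928 -0.1035] q [-0.0559  0.2042 -0.2582  2.0604  0.0663  0.8834 -1.9219]
shift [-0.006  0.027  0.713] turn -0.0
```

Call:
play_rows:
  commands:
    - [[-1,-0.006,0.02,0.03,0],[-1,-0.006,0.024,0.1,0],[-1,-0.006,0.024,0.22,0],[-1,-0.006,0.024,0.35,0],[-1,-0.006,0.024,0.48,0],[-1,-0.006,0.024,0.59,0],[-1,-0.006,0.024,0.67,0],[-1,-0.006,0.024,0.708,0],[-1,-0.006,0.024,0.713,0],[-1,-0.006,0.024,0.713,0]]

```text
clock: 37.87
tcp_pos: [0.4629, 0.0658, 0.0464]
orientation: [-3.141, 0.001, 0.001]
contact_force: [0.6, 0.0, 0.2]
grip_width: 0.0853
gripper_force: 0.0
```

Call:
play_rows:
  commands:
    - [[1,0,0,0,0],[1,0,0,0,0],[1,0,0,0,0],[1,0,0,0,0],[1,0,0,0,0],[1,0,0,0,0],[1,0,0,0,0],[1,0,0,0,0],[1,0,0,0,0]]
  grip_force: 50

```text
clock: 38.62
tcp_pos: [0.4639, 0.0654, 0.0478]
orientation: [-3.141, 0.003, -0.004]
contact_force: [-2.2, -0.7, 5.7]
grip_width: 0.0602
gripper_force: 52.8
```

Call:
play_rows:
  commands:
    - [[1,0,0,-0.05,0],[1,0,0,-0.12,0],[1,0,0,-0.22,0],[1,0,0,-0.33,0],[1,0,0,-0.44,0],[1,0,0,-0.54,0],[1,0,0,-0.6,0],[1,0,0,-0.63,0],[1,0,0,-0.63,0]]

```text
clock: 39.37
tcp_pos: [0.4637, 0.0653, 0.1743]
orientation: [-3.141, 0.003, -0.005]
contact_force: [0.9, -0.5, -2.6]
grip_width: 0.0598
gripper_force: 54.4
```

```bash
python3 g.py .4421 .2939 .175
```

```text
t 39.37 tcp [0.4637 0.0653 0.1743] yaw -0.002 w 0.0598 gf 54.4 F [ 0.8714 -0.4512 -2.6494] q [-0.0462  0.2211 -0.2573  2.081   0.0754  0.8448 -1.9201]
shift [-0.11  -1.143 -0.003] turn -0.0012
```

Call:
play_rows:
  commands:
    - [[1,0,-0.05,0,0],[1,-0.01,-0.14,0,0],[1,-0.02,-0.25,0,0],[1,-0.03,-0.37,0,0],[1,-0.04,-0.49,0,0],[1,-0.05,-0.61,0,0],[1,-0.07,-0.72,0,0],[1,-0.08,-0.82,0,0],[1,-0.09,-0.9,0,0],[1,-0.1,-0.96,0,0],[1,-0.11,-1,0,0],[1,-0.11,-1,0,0]]

```text
clock: 40.37
tcp_pos: [0.4401, 0.2671, 0.1719]
orientation: [-3.141, -0.002, 0.002]
contact_force: [0.0, -0.3, -2.7]
grip_width: 0.0598
gripper_force: 54.5
```

Call:
play_rows:
  commands:
    - [[1,0,-0.05,0,0],[1,0,-0.1,0,0],[1,0,-0.13,0,0],[1,0,-0.14,0,0],[1,0,-0.14,0,0]]

```text
clock: 40.78
tcp_pos: [0.4414, 0.2939, 0.1725]
orientation: [-3.141, 0.002, -0.0]
contact_force: [-0.6, -0.3, -1.4]
grip_width: 0.0603
gripper_force: 54.5
```

```bash
python3 g.py .4421 .2939 .0588
```

```text
t 40.78 tcp [0.4414 0.2939 0.1725] yaw -0.0011 w 0.0603 gf 54.5 F [-0.5573 -0.2785 -1.3908] q [-0.4094  0.3325 -0.3571  1.9404  0.1468  0.8934 -2.4127]
shift [0.003 0.    0.569] turn -0.0007
```

Call:
play_rows:
  commands:
    - [[1,0.003,0,0.05,0],[1,0.003,0,0.13,0],[1,0.003,0,0.23,0],[1,0.003,0,0.33,0],[1,0.003,0,0.42,0],[1,0.003,0,0.49,0],[1,0.003,0,0.54,0],[1,0.003,0,0.56,0],[1,0.003,0,0.569,0],[1,0.003,0,0.569,0]]

```text
clock: 41.62
tcp_pos: [0.4421, 0.2932, 0.0587]
orientation: [3.142, -0.003, 0.0]
contact_force: [0.2, 0.2, -2.0]
grip_width: 0.0597
gripper_force: 54.5
```

Call:
play_rows:
  commands:
    - [[1,0,0,0.01,0],[1,0,0,0.02,0],[1,0,0,0.03,0],[1,0,0,0.03,0]]

```text
clock: 41.95
tcp_pos: [0.442, 0.2932, 0.0527]
orientation: [-3.142, 0.003, -0.0]
contact_force: [0.0, -0.8, -1.2]
grip_width: 0.06
gripper_force: 54.5
```

Call:
play_rows:
  commands:
    - [[1,0,0,0.01,0],[1,0,0,0.018,0],[1,0,0,0.018,0]]

```text
clock: 42.2
tcp_pos: [0.442, 0.2933, 0.049]
orientation: [-3.142, 0.003, 0.0]
contact_force: [-0.9, -0.1, -1.7]
grip_width: 0.0597
gripper_force: 54.7
```

Call:
play_rows:
  commands:
    - [[1,0,0,0.006,0],[1,0,0,0.01,0],[1,0,0,0.01,0]]

```text
clock: 42.45
tcp_pos: [0.4421, 0.2934, 0.0488]
orientation: [3.141, -0.003, 0.001]
contact_force: [-5.6, -4.0, 18.2]
grip_width: 0.06
gripper_force: 55.6
```

Call:
play_rows:
  commands:
    - [[1,0,0,-0.008,0],[1,0,0,-0.008,0],[-1,0,0,-0.008,0],[-1,0,0,-0.008,0],[-1,0,0,-0.008,0],[-1,0,0,-0.008,0],[-1,0,0,-0.008,0],[-1,0,0,-0.008,0]]

```text
clock: 43.12
tcp_pos: [0.442, 0.2933, 0.0486]
orientation: [3.142, -0.003, -0.0]
contact_force: [-0.7, -0.0, -0.5]
grip_width: 0.0856
gripper_force: 0.0
```

Call:
play_rows:
  commands:
    - [[-1,0,0,-0.05,0],[-1,0,0,-0.12,0],[-1,0,0,-0.24,0],[-1,0,0,-0.4,0],[-1,0,0,-0.55,0],[-1,0,0,-0.68,0],[-1,0.05,0.1,-0.75,0],[-1,0.1,0.28,-0.78,0],[-1,0.15,0.46,-0.78,0],[-1,0.2,0.64,-0.78,0],[-1,0.2,0.8,-0.78,0],[-1,0.2,0.9,-0.78,0]]

```text
clock: 44.12
tcp_pos: [0.4819, 0.1091, 0.2054]
orientation: [3.14, -0.009, 0.001]
contact_force: [-0.5, -1.1, 0.8]
grip_width: 0.0854
gripper_force: 0.0
```

Call:
play_rows:
  commands:
    - [[-1,0,0.1,0,0],[-1,0,0.2,0,0],[-1,0,0.3,0,0],[-1,0,0.35,0,0],[-1,0,0.35,0,0],[-1,0,0.35,0,0]]

```text
clock: 44.62
tcp_pos: [0.4816, 0.0436, 0.2051]
orientation: [-3.141, 0.004, -0.001]
contact_force: [-0.0, 1.4, 0.7]
grip_width: 0.0852
gripper_force: 0.0
```

```bash
python3 - <<'E'
from h import *
T=grab('top');S=grab('scene')
f=lambda p:cv2.cvtColor(p['pixels'],cv2.COLOR_RGB2BGR)
t=f(T);s=f(S)
a=cv2.resize(t[230:380,110:320],(400,286));b=cv2.resize(t[230:380,350:560],(400,286));c=cv2.resize(s[120:345,20:335],(400,286));d=cv2.resize(s[120:345,325:640],(400,286))
cv2.imwrite('pics/fin.png',np.vstack([np.hstack([a,b]),np.hstack([c,d])]))
E
```

```text
(no output)
```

View pics/fin.png

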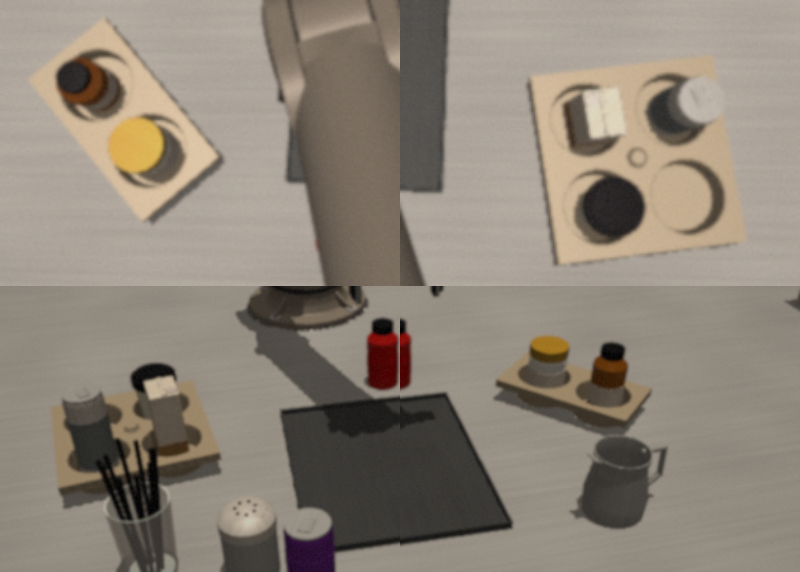

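All five drinks stand upright in their own pockets: bottle (85,85) and jar (135,145) in carrier2, carton, can and cup in carrier4. The bystanders are where they were, the tray is empty and the gripper is clear.

```bash
python3 -c "
from bench import r
print(r.hand_in())"
```

```text
the job is handed in; nothing more can be done
None
```

The job is handed in at about 45 s: the can, carton and cup stand upright in the four-cup carrier, the bottle and jar in the two-cup carrier, and the bystanders and look-alikes were not touched.

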